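# Load the padded angle section into the hardness tester's V

### The arm

A 7-joint arm with a two-finger parallel gripper is mounted at the origin on the work surface. World frame = base frame: x ahead of the robot, y to its left, z up, the work surface at z = 0. Lengths are in m, angles in rad, forces in N, time in s.
With the tool pointing down it reaches from about 0.4 to 0.85 m from the base axis. Payload 10.4 kg.
Tool frame: the origin (TCP) lies midway between the tips of the shut fingers; the grasp point (between the pads) lies 19 mm behind it (grip_point_offset is the distance from the TCP to the grasp point, in m); y points along the fingers, z is the direction in which the jaws open and shut, and the axes are right-handed (so a half turn about y gives the same grasp; the last joint's range is limited). The gripper opens to 85 mm and grips with 20 to 120 N. Pads are 22 mm wide; open, the fingers measure 114 mm over their backs; the gripper's body (76 mm by 85 mm) begins 54 mm behind the grasp point. The pads swing forward as they close: fully open they stand 13 mm farther back than shut.
Start: joints at [-1.134, 0.332, -0.065, 1.46, 0.022, 1.35, -0.088], TCP at [0.277, 0.56, 0.231] pointing down, gripper open.
Joint ranges: [-2.6, 2.6], [-0.5, 2.12], [-1.47, 1.34], [0.16, 2.42], [-1.27, 4.41], [0.06, 2.06], [-2.6, 2.6]. Speed limits (rad/s): [2.22, 2.22, 2.79, 2.79, 3.14, 3.14, 3.14].

### API

Orientations are given as a unit quaternion [x, y, z, w].
In Python, from workcell import * gives the robot as it stands.
- The arm moves only by the tool send_rows, never from a script. Its argument "motion" is a list of rows, each a list of 7 numbers: the opening in per cent of the stroke, from 0 (shut) to 100 (fully open), then the shift along the tool's x, y, z in m, then the turn, a rotation vector about the tool's x, y, z in rad. In form: [[claw, tx, ty, tz, ax, ay, az], ...]. A call has 1 to 10 rows; each row is the pose to reach, as a shift and turn from the pose commanded when the call began, along the tool's axes at that moment; what a row does not reach only later rows make up. A row lasts 1/12 s, in which the tool goes at most 41.7 mm and 7.16 degrees, less where a joint would pass 70% of its speed; a pose out of reach is approached as far as the arm can. A call with a gripper value outside its range is refused whole. The fingers move at their own pace and stop on an object; "squeeze" is the grip in N (left out, the last holds). Time passes only in rows, so rows that repeat a pose let the fingers close. It gives the time, the measured TCP pose, the force and the opening at its end, in the units of the state.
- get_obs(): the state, without advancing time (a new reading comes with each control period).
- camera(name): name is "side" or "top" or "wrist"; returns a dict with "pixels" (480x640x3 uint8, red, green, blue), "range_z" (480x640 float32, m along the optical axis (not along the pixel's ray), 0 where there is no reading), "fovy" (degrees; the focal length in pixels is half the picture's height over the tangent of half this angle, whatever the lens; pixels are square), "cx", "cy" (the principal point, pixels), "dist_coeffs" ([k1, k2, p1, p2, k3] as OpenCV has them; the pictures are not rectified), "view" (4x4, takes a point from world to camera coordinates); the wrist camera has in their place "T_tool_cam" (4x4, takes a point from camera to tool coordinates, whose origin is the TCP and whose axes are the tool frame's). Camera axes: x right, y down, z forward; pixel columns grow to the right and rows downward; lengths in m; the calibration is good to about 2 mm. A picture is of the moment at which its call begins: read the wrist's pose just before it.
- hand_in(): hands the job in, once; it reports no verdict.
The state is a dict: "clock": time; "joint_pos": joint angles; "joint_velocities": joint speeds; "tau": joint torques, N m; "position": TCP position; "ee_rot": TCP orientation; "ft_force": force on the tool from outside, world axes, zero at the start; "torque": the same for the moment, N m; "grip_width": opening from 0.0 (shut) to 1.0 (fully open).
Only numpy, scipy, OpenCV 4.12 (cv2) and the standard library are available. Lean on these libraries where they do the work, as an engineer would, in place of code of your own. Each camera call takes 0.05 s, during which the arm holds its last target.

### The job

One of the two aluminium angle sections stored under the low rack roof has a block welded into its V at one end. Draw it out of the rack, put it down and let go, then take it again by its other, plain end and nest it in the angle-shaped V bed of the hardness tester, legs on legs, with the block under the tester's head and that end up against the bed's end stop; let go. Leave the plain angle section where it lies.

Things in the scene. Friction and masses are not known exactly. Their poses are not given: they have to be found in the camera images.
- angle_mid (a point): Section to load: aluminium, 170 mm long, legs 36 x 4 mm at 90 degrees, V-up, about 0.22 kg. Point: mid-length, centred, 14 mm above the outer corner line. y along the length from block end (-y) to plain end (+y), x across, z up. Leg edges 51 mm apart at their widest, 11.5 mm above this point (tops 14.3 mm above): can be gripped from above across these, fingers outside the legs.
- angle_pad (a point): Centre of the flat top of the block welded in the V of that section: 30 mm across, 26 mm along, top 34 mm above the outer corner line, 6 mm above the legs' tops. 72 mm from mid-length towards -y, 13 mm from the square end face. Axes as angle_mid.
- angle_tail (a point): Plain end of the same section: on its +y end face, 85 mm from mid-length, 14 mm above the outer corner line. Axes as angle_mid.
- plain_mid (a point): The other angle section: same size and shape, no block, lying in the other trough of the rack; it is to stay there. Point and axes as angle_mid.
- rack: Fixed rack. Origin on the bench below its roof's front edge, midway between two V troughs along y at x = -55 and +55 mm. Troughs: y = -180 (open end) to +118 mm, inner corner line 30 mm above bench, walls within 19 mm either side and up to 46 mm. Roof (65 mm clear under it, top 75 mm, bare) covers y = 0 to 125 mm; sections slide out to -y, block end first; at the start plain ends are 75 to 110 mm under it.
- nest (a point): Where angle_pad must be when the section is home in the tester: on the spindle axis, 89 mm above bench; y along the V bed, +y outward to its open loading side, z up. Bed: fixed steel angle, V-up, legs 30 mm, inner corner line 34 mm below this point, from the end stop's face at y = -13 mm to y = +85 mm. Beyond, the section overhangs; base plate 20 mm high.
- tester: Fixed bench hardness tester; origin on the bench below the spindle axis, axes as nest. Head over the bed: x = +-40, y = -70 to +35 mm, from 128 to 208 mm above bench. Indenter tip under it 112 mm above bench, on the axis. Column behind the stop, y = -75 to -165 mm, 220 mm high. End stop 44 mm wide, top 82 mm above bench. Too low under the head for a hand: the section goes in lengthwise.
Not all that is in view belongs to the job. Leave any green look-alike of the part that bears angle_mid alone.

How it is judged:
On the way:
1. the section with the block has been drawn out by at least 60 mm and put down outside the tester, let go and still (distance of angle_mid from where it was at the start of the episode above 0.06 m and contact force between the fingers and angle below 0.1 N and linear speed of angle below 0.03 m/s and distance between angle_pad and nest above 0.06 m), for 0.2 s.
At the end, for the whole second after the job is handed in: The section with the block lies nested in the tester's V bed, block end within 8 mm of the end stop, within 4 mm of fully seated across and in height, lengthwise within 0.05 rad and upright within 0.08 rad of the bed, at rest and let go; the plain section is within 30 mm of where it began (x of angle_pad in the frame of nest between -0.004 and 0.004 m and z of angle_pad in the frame of nest between -0.004 and 0.004 m and y of angle_pad in the frame of nest between -0.005 and 0.008 m and angle between the y axis of angle_mid and the y axis of nest, either way round below 0.05 rad and angle between the z axis of angle_mid and the z axis of nest, either way round below 0.08 rad and linear speed of angle below 0.02 m/s and distance of plain_mid from where it was at the start of the episode below 0.03 m); the robot touches nothing.
It fails at once if the plain angle section is moved by more than 30 mm (distance of plain_mid from where it was at the start of the episode above 0.03 m).
It also fails if it takes over 54 s, if anything falls off the work surface, if the arm or the gripper's body presses on something with over 40 N, if the wrist force passes 120 N, or if a joint passes its speed limit or range.

## Working session

There is one attempt and no reset: what is moved stays moved. The work goes in short steps, Python scripts to look and compute and a tool call to move; the robot and the scene stay as the last step left them, time stands still between calls to the robot, and variables do not carry over. Pictures are saved under pics/ and viewed, and the job is handed in when it is done.

Besides the shell and the picture viewer there is one more tool, called after "Request:" as a command line: name --pt "numbers of a row" for each row, then --argument value for the rest. send_rows: Moves the arm, as the interface text tells. Its arguments: {"type":"object","properties":{"motion":{"type":"array"},"squeeze":{"type":"number"}},"required":["motion"]}

```bash
mkdir -p pics; ls; python3 - <<'E'
from workcell import *
import cv2,numpy as np,pickle
o=get_obs();print({k:np.round(v,3) for k,v in o.items()})
for n in("side","top"):
    c=camera(n);pickle.dump(c,open(f'pics/{n}0.pkl','wb'));cv2.imwrite(f'pics/{n}0.png',c['pixels'][:,:,::-1])
    print(n,{k:(np.round(v,3).tolist() if k!='x' else 0) for k,v in c.items() if k not in('pixels','range_z')})
E
```

```text
pics
{'clock': np.float64(0.0), 'joint_pos': array([-1.134,  0.333, -0.065,  1.461,  0.022,  1.35 , -0.088]), 'joint_velocities': array([-0.001, -0.002, -0.001, -0.002,  0.001,  0.001,  0.001]), 'tau': array([-0.0000e+00, -6.2545e+01,  4.9000e-02, -3.9160e+01,  1.6000e-02,
        1.0000e-02,  0.0000e+00]), 'position': array([0.277, 0.56 , 0.23 ]), 'ee_rot': array([ 0.689, -0.161,  0.161, -0.688]), 'ft_force': array([ 0.614, -0.124,  0.228]), 'torque': array([ 0.022, -0.042, -0.053]), 'grip_width': np.float64(0.998)}
side {'fovy': 57.739, 'cx': 325.807, 'cy': 239.507, 'dist_coeffs': [-0.048, 0.0, 0.0, 0.0, 0.0], 'view': [[0.864, -0.504, -0.005, -0.343], [-0.335, -0.567, -0.752, 0.268], [0.376, 0.651, -0.659, 0.863], [0.0, 0.0, 0.0, 1.0]]}
top {'fovy': 45.017, 'cx': 317.735, 'cy': 233.478, 'dist_coeffs': [-0.128, 0.0, 0.0, 0.0, 0.0], 'view': [[-0.026, -1.0, -0.001, 0.087], [-0.984, 0.026, -0.176, 0.446], [0.176, -0.004, -0.984, 1.443], [0.0, 0.0, 0.0, 1.0]]}
```

View pics/side0.png

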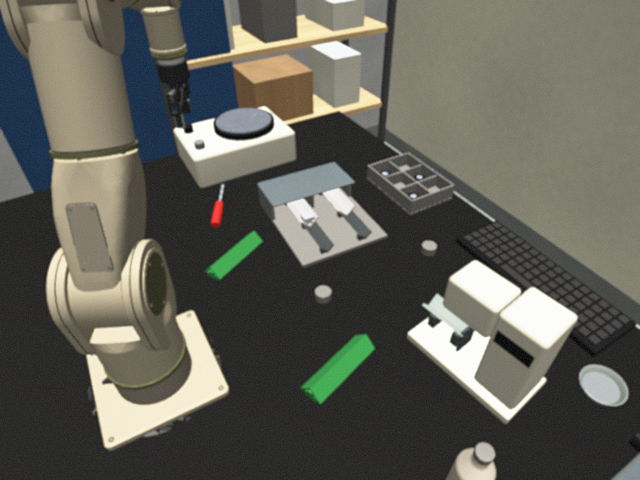

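View pics/top0.png

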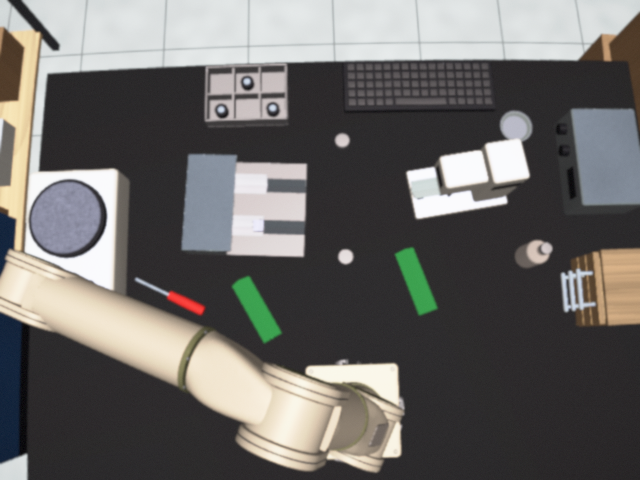

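```bash
cat > h.py <<'E'
import numpy as np,cv2,pickle
from scipy.spatial.transform import Rotation as R
def K(c):
    f=240/np.tan(np.radians(c['fovy']/2));return np.array([[f,0,c['cx']],[0,f,c['cy']],[0,0,1]])
def cloud(c,Twc=None):
    """HxWx3 world points, nan where none"""
    h,w=c['range_z'].shape
    uv=np.stack(np.meshgrid(np.arange(w),np.arange(h)),-1).reshape(-1,1,2).astype(np.float64)
    n=cv2.undistortPoints(uv,K(c),np.array(c['dist_coeffs'])).reshape(h,w,2)
    z=c['range_z'].astype(float);z=np.where(z>0,z,np.nan)
    p=np.stack([n[...,0]*z,n[...,1]*z,z],-1)
    if Twc is None: Twc=np.linalg.inv(np.array(c['view']))
    return p@Twc[:3,:3].T+Twc[:3,3]
def toolT(o):
    T=np.eye(4);T[:3,:3]=R.from_quat(o['ee_rot']).as_matrix();T[:3,3]=o['position'];return T
def proj(c,P,Twc=None):
    V=np.array(c['view']) if Twc is None else np.linalg.inv(Twc)
    rv=cv2.Rodrigues(V[:3,:3])[0]
    return cv2.projectPoints(np.array(P,float).reshape(-1,1,3),rv,V[:3,3],K(c),np.array(c['dist_coeffs']))[0].reshape(-1,2)
def crop(c,x0,y0,x1,y1,s,fn):
    im=c['pixels'][y0:y1,x0:x1,::-1];cv2.imwrite(fn,cv2.resize(im,None,fx=s,fy=s,interpolation=cv2.INTER_CUBIC))
E
python3 - <<'E'
from h import *
t=pickle.load(open('pics/top0.pkl','rb'));s=pickle.load(open('pics/side0.pkl','rb'))
crop(t,175,145,315,265,5,'pics/tc.png');crop(s,250,160,400,270,5,'pics/sc.png')
crop(t,400,130,540,225,5,'pics/tt.png')
P=cloud(t)
for (u,v) in [(210,170),(210,240),(250,183),(260,227),(245,227),(255,227),(290,185),(290,227),(300,207),(425,188),(460,170),(505,160),(430,210)]:
    print((u,v),np.round(P[v,u],3))
E
```

```text
(210, 170) [0.616 0.348 0.072]
(210, 240) [nan nan nan]
(250, 183) [0.587 0.248 0.04 ]
(260, 227) [0.464 0.221 0.065]
(245, 227) [0.471 0.262 0.036]
(255, 227) [0.464 0.233 0.067]
(290, 185) [0.58  0.144 0.033]
(290, 227) [0.469 0.146 0.031]
(300, 207) [0.526 0.12  0.009]
(425, 188) [ 0.556 -0.203  0.062]
(460, 170) [ 0.56  -0.26   0.207]
(505, 160) [ 0.578 -0.364  0.223]
(430, 210) [ 0.507 -0.221  0.019]
```

View pics/tc.png

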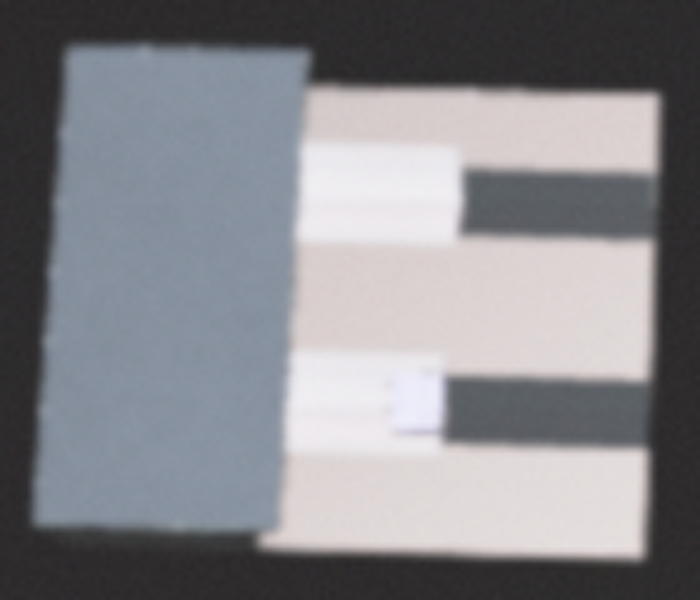

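View pics/sc.png

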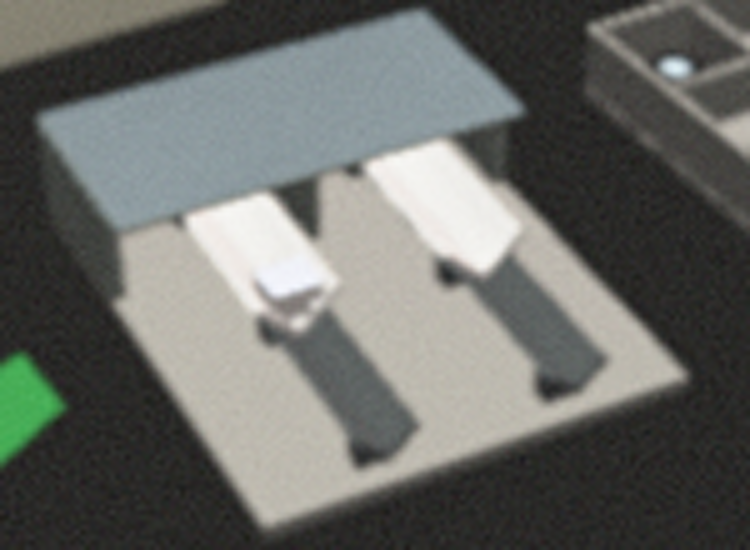

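View pics/tt.png

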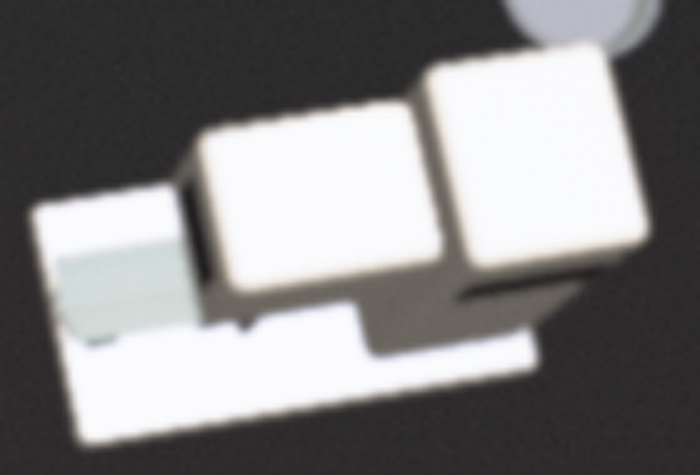

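```bash
cat >> h.py <<'E'
def ray(c,uv,z,Twc=None):
    """intersect pixels with plane z"""
    T=np.linalg.inv(np.array(c['view'])) if Twc is None else Twc
    n=cv2.undistortPoints(np.array(uv,float).reshape(-1,1,2),K(c),np.array(c['dist_coeffs'])).reshape(-1,2)
    d=np.c_[n,np.ones(len(n))]@T[:3,:3].T
    return T[:3,3]+d*((z-T[2,3])/d[:,2])[:,None]
def down(yaw):
    """tool down, tool z along world dir yaw"""
    z=np.array([np.cos(yaw),np.sin(yaw),0]);y=np.array([0,0,-1.]);x=np.cross(y,z)
    return np.stack([x,y,z],1)
def plan(pos,Rm,o=None):
    """shift and rotvec in current tool axes"""
    from workcell import get_obs
    o=o or get_obs();T=toolT(o)
    return np.round(T[:3,:3].T@(np.array(pos)-T[:3,3]),4),np.round(R.from_matrix(T[:3,:3].T@Rm).as_rotvec(),4)
E
python3 - <<'E'
from h import *
from workcell import *
t=pickle.load(open('pics/top0.pkl','rb'))
a=ray(t,[(175+308/5,145+50/5),(175+278/5,145+528/5)],.075);print(a)
d=a[1]-a[0];print('roof yaw of rack x',np.degrees(np.arctan2(-d[1],-d[0])))
b=ray(t,[(175+660/5,145+95/5),(175+645/5,145+557/5)],.009);print(b);d=b[0]-b[1];print(np.degrees(np.arctan2(d[1],d[0])))
# section edges
e=ray(t,[(175+290/5,145+352/5),(175+440/5,145+357/5),(175+442/5,145+451/5),(175+286/5,145+453/5)],.0555);print(e)
# tester head top, column
h=ray(t,[(400+200/5,130+130/5),(400+410/5,130+100/5),(400+442/5,130+245/5),(400+240/5,130+290/5)],.208);print(h)
for i,j in((0,1),(3,2)):
    d=h[i]-h[j];print('tester y yaw',np.degrees(np.arctan2(d[1],d[0])))
o=get_obs();print(toolT(o).round(3));w=camera('wrist');print(w['T_tool_cam'].round(3),w['fovy'],w['dist_coeffs'])
E
```

```text
[[0.65289597 0.2788913  0.075     ]
 [0.40467033 0.29380328 0.075     ]]
roof yaw of rack x -3.437871323713342
[[0.64371352 0.09907576 0.009     ]
 [0.39461693 0.11253358 0.009     ]]
-3.0924853327539115
[[0.49838205 0.2905969  0.0555    ]
 [0.4936703  0.21379033 0.0555    ]
 [0.44497913 0.21322228 0.0555    ]
 [0.44603635 0.2926283  0.0555    ]]
[[ 0.59496037 -0.21468716  0.208     ]
 [ 0.60798199 -0.31608553  0.208     ]
 [ 0.53699318 -0.32527727  0.208     ]
 [ 0.51735705 -0.22805009  0.208     ]]
tester y yaw 97.31789434067956
tester y yaw 101.41794463627944
[[ 0.896 -0.001  0.444  0.277]
 [-0.444 -0.001  0.896  0.56 ]
 [ 0.    -1.    -0.001  0.231]
 [ 0.     0.     0.     1.   ]]
[[-0.     0.945  0.328 -0.086]
 [-0.    -0.328  0.945 -0.142]
 [ 1.     0.     0.     0.   ]
 [ 0.     0.     0.     1.   ]] 67.42891368965458 [0.01722252 0.         0.         0.         0.        ]
```

```bash
python3 - <<'E'
from h import *
print(plan([0.48,0.235,0.20],down(np.radians(-3.2))))
E
```

```text
(array([ 0.3259,  0.0309, -0.2011]), array([9.0000e-04, 1.1669e+00, 7.0000e-04]))
```

Request:
send_rows --pt "100 0.03 0.003 -0.02 0 0.11 0" --pt "100 0.065 0.006 -0.04 0 0.23 0" --pt "100 0.1 0.01 -0.06 0 0.35 0" --pt "100 0.13 0.013 -0.08 0 0.47 0" --pt "100 0.165 0.016 -0.1 0 0.58 0" --pt "100 0.195 0.02 -0.12 0 0.7 0" --pt "100 0.23 0.022 -0.14 0 0.82 0" --pt "100 0.26 0.025 -0.16 0 0.93 0" --pt "100 0.295 0.028 -0.18 0 1.05 0" --pt "100 0.326 0.031 -0.201 0 1.167 0"

```text
clock: 0.98
position: [0.4812, 0.2333, 0.2002]
ee_rot: [0.484, -0.515, 0.515, -0.484]
ft_force: [0.7, 0.7, 0.2]
grip_width: 0.998
```

Request:
send_rows --pt "100 0 0 0 0 0 0" --pt "100 0 0 0 0 0 0"

```text
clock: 1.15
position: [0.4811, 0.2331, 0.2001]
ee_rot: [0.485, -0.515, 0.515, -0.484]
ft_force: [-1.0, 0.6, -1.0]
grip_width: 1.001
```

```bash
cat >> h.py <<'E'
def wrist(fn):
    from workcell import get_obs,camera
    o=get_obs();c=camera('wrist');c['Twc']=toolT(o)@np.array(c['T_tool_cam']);c['obs']=o
    pickle.dump(c,open(f'pics/{fn}.pkl','wb'));cv2.imwrite(f'pics/{fn}.png',c['pixels'][:,:,::-1]);return c
E
python3 - <<'E'
from h import *
w=wrist('w1');print(toolT(w['obs']).round(4),w['obs']['joint_pos'].round(2),w['obs']['ft_force'].round(2),w['obs']['clock'])
E
```

```text
[[-6.030e-02 -3.000e-04  9.982e-01  4.811e-01]
 [-9.982e-01 -5.000e-04 -6.030e-02  2.331e-01]
 [ 5.000e-04 -1.000e+00 -2.000e-04  2.001e-01]
 [ 0.000e+00  0.000e+00  0.000e+00  1.000e+00]] [-0.79  0.15  0.28  1.76 -0.04  1.24 -0.56] [-0.98  0.63 -0.97] 1.15
```

View pics/w1.png

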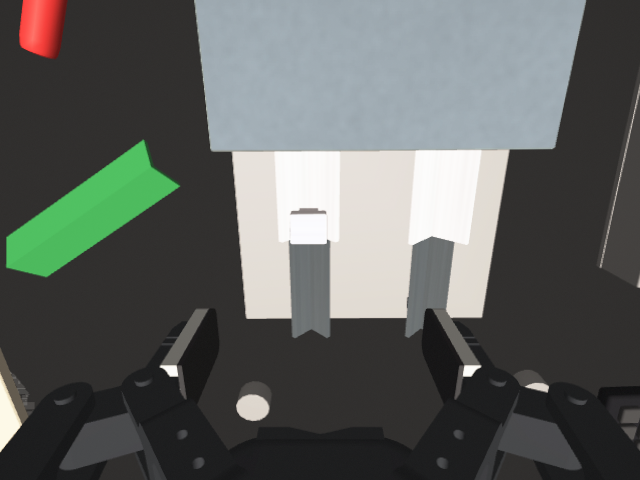

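```bash
python3 - <<'E'
from h import *
w=pickle.load(open('pics/w1.pkl','rb'))
crop(w,230,140,520,345,2.7,'pics/w1c.png')
P=cloud(w,w['Twc'])
for uv in[(309,229),(309,222),(400,60),(375,250)]: print(uv,P[uv[1],uv[0]].round(4))
E
```

```text
(309, 229) [0.4711 0.2282 0.0625]
(309, 222) [0.4716 0.2346 0.0638]
(400, 60) [0.5409 0.3471 0.0745]
(375, 250) [0.5318 0.186  0.0111]
```

View pics/w1c.png

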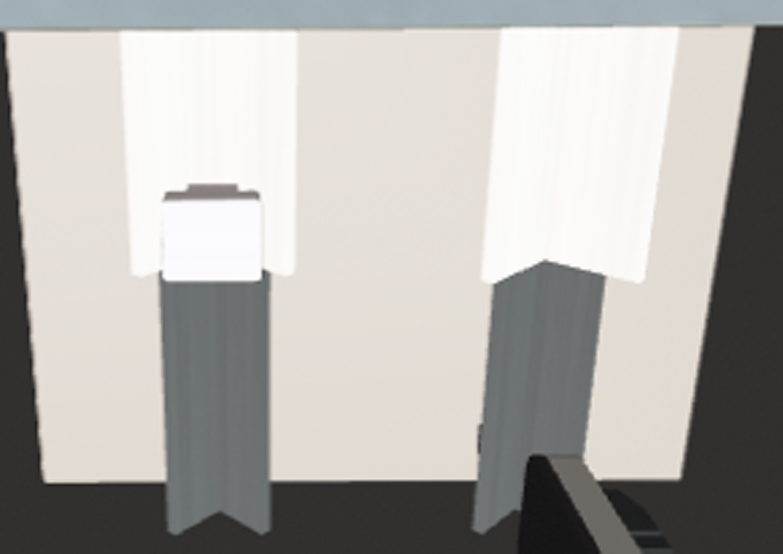

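```bash
python3 - <<'E'
from h import *
w=pickle.load(open('pics/w1.pkl','rb'))
f=lambda L:[(230+u/2.7,140+v/2.7) for u,v in L]
q=lambda L,z:ray(w,f(L),z,w['Twc'])
e=q([(121,35),(133,274),(297,35),(294,274)],.0575);print('legs',e.round(4))
for a,b in((0,1),(2,3)):
    d=e[a]-e[b];print('yaw y',np.degrees(np.arctan2(d[1],d[0])))
b=q([(163,200),(262,200),(163,281),(262,281)],.064);print('block',b.round(4),b.mean(0))
r=q([(5,30),(755,25)],.075);d=r[1]-r[0];print('roof',r.round(4),np.degrees(np.arctan2(d[1],d[0])))
p=q([(44,483),(680,480)],.0095);d=p[1]-p[0];print('plate',np.degrees(np.arctan2(d[1],d[0])))
t=q([(162,290),(168,530),(270,290),(270,530)],.046);print('trough',t.round(4))
for a,bb in((0,1),(2,3)):
    d=t[a]-t[bb];print('yaw y',np.degrees(np.arctan2(d[1],d[0])))
E
```

```text
legs [[0.4487 0.2899 0.0575]
 [0.4451 0.2171 0.0575]
 [0.4991 0.2869 0.0575]
 [0.4951 0.2141 0.0575]]
yaw y 87.09602763860666
yaw y 86.87484947253752
block [[0.4571 0.2421 0.064 ]
 [0.4864 0.2404 0.064 ]
 [0.4549 0.2166 0.064 ]
 [0.4851 0.2148 0.064 ]] [0.47088494 0.22846964 0.064     ]
roof [[0.4201 0.2948 0.075 ]
 [0.6202 0.2838 0.075 ]] -3.1297391792618576
plate -3.0227176675995264
trough [[0.4523 0.2069 0.046 ]
 [0.4464 0.1155 0.046 ]
 [0.4874 0.2048 0.046 ]
 [0.4828 0.1133 0.046 ]]
yaw y 86.34112387228119
yaw y 87.0665365336461
```

```bash
python3 - <<'E'
from h import *
print(plan([0.472,0.2515,0.033],down(np.radians(-3.05))))
E
```

```text
(array([-0.0159,  0.1671, -0.0091]), array([ 0.0005, -0.003 , -0.0001]))
```

Request:
send_rows --pt "100 -0.008 0.03 -0.005 0 -0.002 0" --pt "100 -0.016 0.06 -0.009 0 -0.003 0" --pt "100 -0.016 0.095 -0.009 0 -0.003 0" --pt "100 -0.016 0.12 -0.009 0 -0.003 0" --pt "100 -0.016 0.14 -0.009 0 -0.003 0" --pt "100 -0.016 0.155 -0.009 0 -0.003 0" --pt "100 -0.016 0.167 -0.009 0 -0.003 0" --pt "100 -0.016 0.167 -0.009 0 -0.003 0" --pt "100 -0.016 0.167 -0.009 0 -0.003 0"

```text
clock: 1.95
position: [0.4717, 0.2526, 0.0333]
ee_rot: [-0.487, 0.513, -0.512, 0.487]
ft_force: [-0.1, 0.6, 0.2]
grip_width: 1.0
```

```bash
python3 - <<'E'
from h import *
w=wrist('w2');print(toolT(w['obs']).round(4),w['obs']['ft_force'].round(2))
E
```

```text
[[-5.120e-02 -7.000e-04  9.987e-01  4.717e-01]
 [-9.987e-01 -1.000e-04 -5.120e-02  2.526e-01]
 [ 1.000e-04 -1.000e+00 -7.000e-04  3.330e-02]
 [ 0.000e+00  0.000e+00  0.000e+00  1.000e+00]] [-0.1  0.6  0.2]
```

View pics/w2.png

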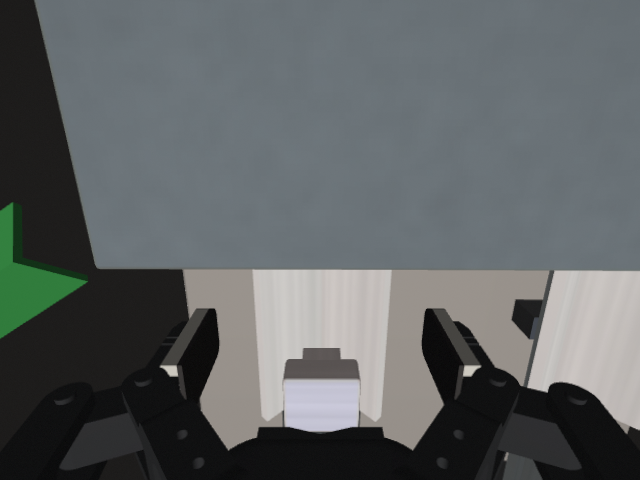

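Request:
send_rows --pt "50 0 0 0 0 0 0" --pt "40 0 0 0 0 0 0" --pt "40 0 0 0 0 0 0" --pt "40 0 0 0 0 0 0" --pt "30 0 0 0 0 0 0" --pt "30 0 0 0 0 0 0" --pt "30 0 0 0 0 0 0" --pt "30 0 0 0 0 0 0" --squeeze 50

```text
clock: 2.67
position: [0.4723, 0.2522, 0.0347]
ee_rot: [-0.486, 0.513, -0.513, 0.487]
ft_force: [-5.2, -1.8, 12.5]
grip_width: 0.562
```

Request:
send_rows --pt "30 0 -0.003 0 0 0 0" --pt "30 0.005 -0.003 0 0 0 0" --pt "30 0.015 -0.003 0 0 0 0" --pt "30 0.03 -0.003 0 0 0 0" --pt "30 0.045 -0.003 0 0 0 0" --pt "30 0.06 -0.003 0 0 0 0" --pt "30 0.075 -0.003 0 0 0 0" --pt "30 0.09 -0.003 0 0 0 0" --pt "30 0.1 -0.003 0 0 0 0" --pt "30 0.1 -0.003 0 0 0 0"

```text
clock: 3.5
position: [0.4666, 0.1485, 0.0362]
ee_rot: [0.486, -0.514, 0.514, -0.485]
ft_force: [0.1, -0.7, -3.3]
grip_width: 0.56
```

```bash
python3 - <<'E'
from h import *
from workcell import *
w=wrist('w3');print(toolT(w['obs']).round(4),w['obs']['ft_force'].round(2))
E
```

```text
[[-5.680e-02 -8.000e-04  9.984e-01  4.666e-01]
 [-9.984e-01 -1.000e-03 -5.680e-02  1.485e-01]
 [ 1.000e-03 -1.000e+00 -7.000e-04  3.620e-02]
 [ 0.000e+00  0.000e+00  0.000e+00  1.000e+00]] [ 0.12 -0.7  -3.31]
```

View pics/w3.png

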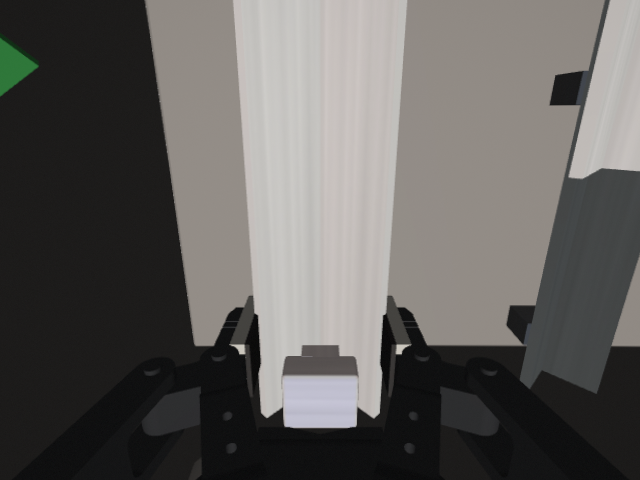

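Request:
send_rows --pt "30 0 0.0015 0 0 0 0" --pt "30 0 0.003 0 0 0 0" --pt "60 0 0.003 0 0 0 0" --pt "100 0 0.003 0 0 0 0" --pt "100 0 0.003 0 0 0 0" --pt "100 0 0.003 0 0 0 0" --pt "100 0 0.003 0 0 0 0" --pt "100 0 0.003 0 0 0 0" --pt "100 0 0.003 0 0 0 0"

```text
clock: 4.3
position: [0.4669, 0.1521, 0.0333]
ee_rot: [-0.487, 0.513, -0.513, 0.487]
ft_force: [0.2, -0.4, 0.3]
grip_width: 1.001
```

Request:
send_rows --pt "100 0 -0.03 0 0 0 0" --pt "100 -0.01 -0.07 0 0 0 0" --pt "100 -0.03 -0.11 0 0 0 0" --pt "100 -0.05 -0.15 0 0 0 0" --pt "100 -0.07 -0.167 0 0 0 0" --pt "100 -0.085 -0.167 0 0 0 0" --pt "100 -0.085 -0.167 0 0 0 0"

```text
clock: 4.88
position: [0.4713, 0.2409, 0.2014]
ee_rot: [-0.487, 0.512, -0.512, 0.489]
ft_force: [-0.1, -0.5, -0.1]
grip_width: 1.0
```

```bash
python3 - <<'E'
from h import *
w=wrist('w4');print(toolT(w['obs']).round(4),w['obs']['ft_force'].round(2))
E
```

```text
[[-0.0486  0.0021  0.9988  0.4713]
 [-0.9988  0.0028 -0.0486  0.2409]
 [-0.0029 -1.      0.0019  0.2014]
 [ 0.      0.      0.      1.    ]] [-0.14 -0.51 -0.06]
```

View pics/w4.png

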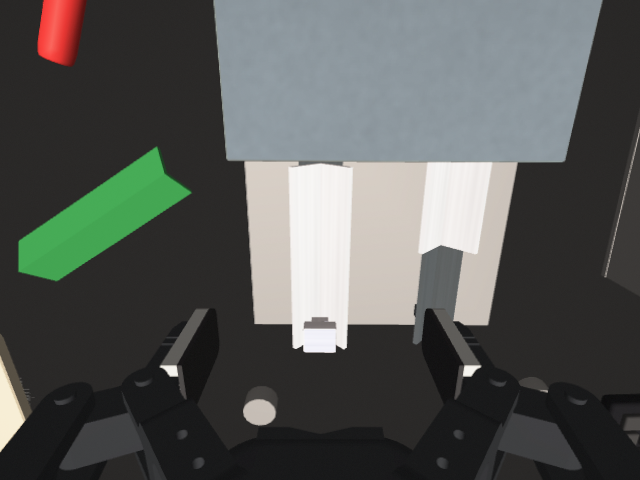

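```bash
python3 - <<'E'
from h import *
w=pickle.load(open('pics/w4.pkl','rb'))
crop(w,230,150,520,365,2.7,'pics/w4c.png')
print(plan([0.55,-0.16,0.29],down(np.radians(9.5))))
E
```

```text
(array([ 0.3939, -0.0901,  0.0989]), array([-1.00e-04, -2.16e-01, -4.00e-04]))
```

View pics/w4c.png

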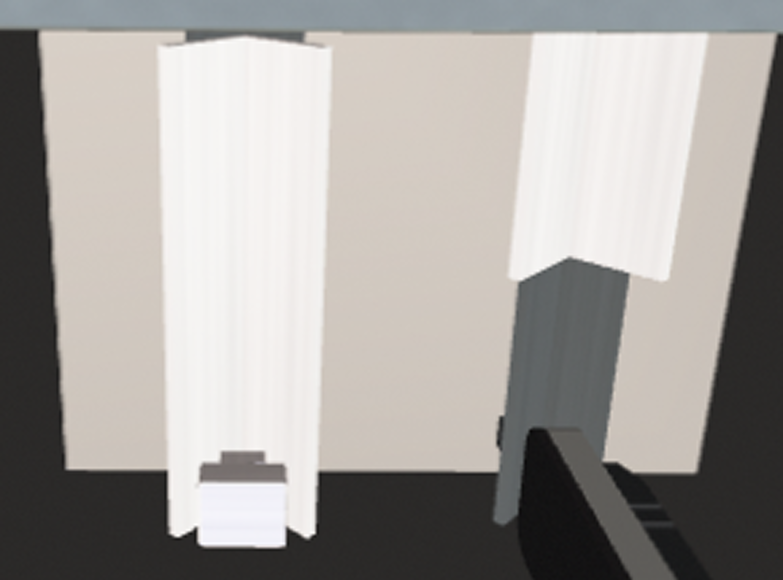

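Request:
send_rows --pt "100 0.03 -0.01 0.01 0 -0.02 0" --pt "100 0.07 -0.02 0.02 0 -0.04 0" --pt "100 0.11 -0.03 0.03 0 -0.06 0" --pt "100 0.15 -0.04 0.04 0 -0.08 0" --pt "100 0.19 -0.05 0.05 0 -0.1 0" --pt "100 0.23 -0.06 0.06 0 -0.13 0" --pt "100 0.27 -0.07 0.07 0 -0.15 0" --pt "100 0.31 -0.08 0.08 0 -0.17 0" --pt "100 0.35 -0.085 0.09 0 -0.2 0" --pt "100 0.38 -0.09 0.099 0 -0.216 0"

```text
clock: 5.77
position: [0.549, -0.1519, 0.2898]
ee_rot: [0.539, -0.458, 0.458, -0.538]
ft_force: [1.0, -0.8, -0.2]
grip_width: 0.998
```

Request:
send_rows --pt "100 0 0 0 0 0 0" --pt "100 0 0 0 0 0 0" --pt "100 0 0 0 0 0 0"

```text
clock: 6.02
position: [0.5494, -0.1482, 0.2891]
ee_rot: [0.539, -0.459, 0.457, -0.538]
ft_force: [0.1, 0.5, -0.3]
grip_width: 1.001
```

```bash
python3 - <<'E'
from h import *
w=wrist('w5');print(toolT(w['obs']).round(4),w['obs']['joint_velocities'].round(3))
w=pickle.load(open('pics/w4.pkl','rb'))
f=lambda L:[(230+u/2.7,150+v/2.7) for u,v in L]
q=lambda L,z:ray(w,f(L),z,w['Twc'])
e=q([(159,46),(168,532),(331,46),(317,532)],.0575);print('legs',e.round(4),e.mean(0))
for a,b in((0,1),(2,3)):
    d=e[a]-e[b];print('yaw y',np.degrees(np.arctan2(d[1],d[0])),np.linalg.norm(d))
b=q([(199,483),(286,483),(199,547),(286,547)],.064);print('block',b.mean(0))
r=q([(40,30),(530,32)],.075);print(r)
E
```

```text
[[ 1.610e-01 -2.100e-03  9.870e-01  5.494e-01]
 [-9.870e-01  3.000e-04  1.610e-01 -1.482e-01]
 [-6.000e-04 -1.000e+00 -2.000e-03  2.891e-01]
 [ 0.000e+00  0.000e+00  0.000e+00  1.000e+00]] [-0.024 -0.011 -0.021  0.004 -0.001  0.003 -0.003]
legs [[0.4485 0.2863 0.0575]
 [0.4388 0.1189 0.0575]
 [0.4986 0.2839 0.0575]
 [0.4906 0.1164 0.0575]] [0.46912892 0.20139183 0.0575    ]
yaw y 86.68954114453733 0.16765562031356915
yaw y 87.23896055956192 0.1676704797813289
block [0.46523869 0.12900954 0.064     ]
[[0.41809173 0.29458605 0.075     ]
 [0.55135579 0.2875365  0.075     ]]
```

View pics/w5.png

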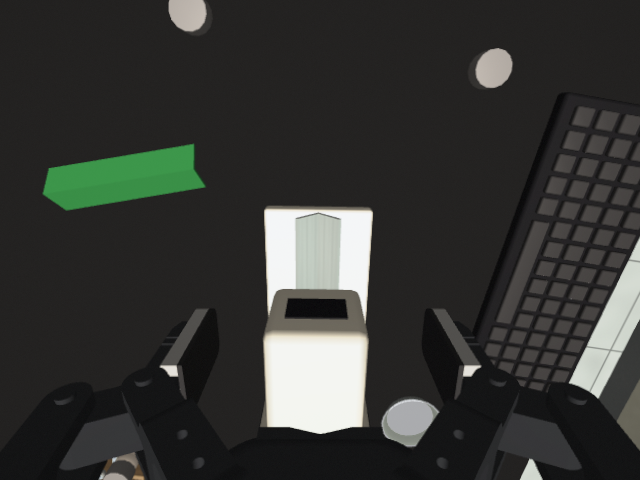

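```bash
python3 - <<'E'
from h import *
w=pickle.load(open('pics/w5.pkl','rb'))
crop(w,250,195,390,350,4.5,'pics/w5c.png')
P=cloud(w,w['Twc'])
for uv in[(298,250),(338,250),(318,250),(282,250),(355,250),(318,350),(300,300),(336,300)]: print(uv,P[uv[1],uv[0]].round(4))
E
```

```text
(298, 250) [ 0.5338 -0.2044  0.0759]
(338, 250) [ 0.5758 -0.198   0.0746]
(318, 250) [ 0.5559 -0.2095  0.0538]
(282, 250) [ 0.5142 -0.2301  0.0192]
(355, 250) [ 0.6026 -0.2156  0.0191]
(318, 350) [ 0.5603 -0.2286  0.2069]
(300, 300) [ 0.5425 -0.2175  0.1571]
(336, 300) [ 0.573  -0.2128  0.1566]
```

View pics/w5c.png

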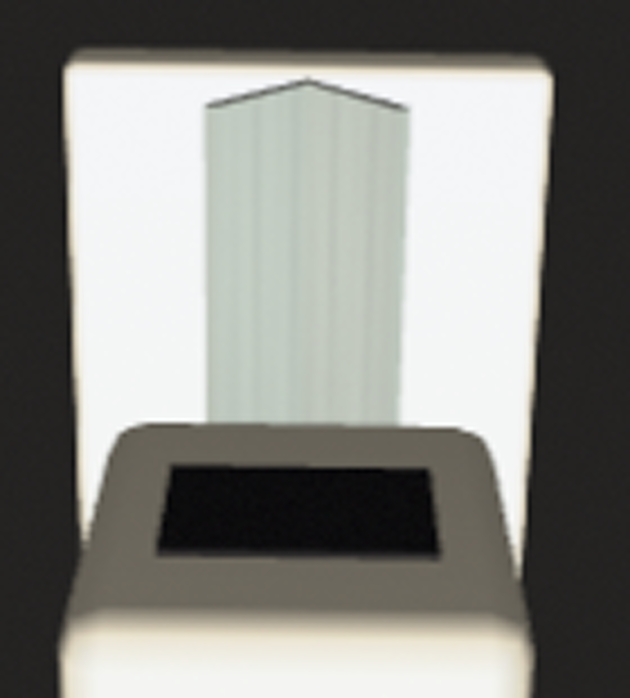

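```bash
python3 - <<'E'
from h import *
w=pickle.load(open('pics/w5.pkl','rb'))
f=lambda L:[(250+u/4.5,195+v/4.5) for u,v in L]
q=lambda L,z:ray(w,f(L),z,w['Twc'])
yw=lambda d:np.degrees(np.arctan2(d[1],d[0]))
e=q([(206,106),(208,420),(409,108),(399,425)],.0755);print(e.round(4))
print('yaw',yw(e[0]-e[1]),yw(e[2]-e[3]),'width',np.linalg.norm(e[0]-e[2]),'perp yaw',yw(e[2]-e[0])+90)
c=q([(308,81)],.055);print('corner end',c, (e[0]+e[2])/2,(e[1]+e[3])/2)
b=q([(72,68),(548,70)],.020);print('base',b.round(4),yw(b[1]-b[0])+90,b.mean(0))
# depth cloud fits: base plate sides, bed
P=cloud(w,w['Twc']).reshape(-1,3)
m=(abs(P[:,2]-.207)<.004)&(abs(P[:,0]-.56)<.1)&(abs(P[:,1]+.25)<.1);print('head top n',m.sum())
r=cv2.minAreaRect(P[m][:,:2].astype(np.float32)*1000);print(r)
m=(P[:,2]>.06)&(P[:,2]<.08)&(abs(P[:,0]-.555)<.04)&(abs(P[:,1]+.2)<.06)
r=cv2.minAreaRect(P[m][:,:2].astype(np.float32)*1000);print('bed',m.sum(),r)
E
```

```text
[[ 0.5267 -0.1706  0.0755]
 [ 0.5383 -0.2497  0.0755]
 [ 0.5725 -0.1636  0.0755]
 [ 0.5846 -0.2435  0.0755]]
yaw 98.36323555699877 98.61847693546592 width 0.04638692875046327 perp yaw 98.73609417189188
corner end [[ 0.54950159 -0.16661518  0.055     ]] [ 0.5496154  -0.16710299  0.0755    ] [ 0.56148155 -0.24658159  0.0755    ]
base [[ 0.4892 -0.1827  0.02  ]
 [ 0.6124 -0.1631  0.02  ]] 99.07063872966505 [ 0.55077817 -0.1728955   0.02      ]
head top n 9346
((563.246337890625, -262.6401672363281), (77.58242797851562, 92.45301818847656), 8.335941314697266)
bed 2477 ((556.1231689453125, -210.45123291015625), (47.60734558105469, 88.34233093261719), 8.379955291748047)
```

```bash
python3 - <<'E'
from h import *
print(plan([0.4717,0.2538,0.16],down(np.radians(-3.0))))
E
```

```text
(array([-0.4083,  0.1296, -0.0114]), array([ 0.0018,  0.2158, -0.0007]))
```

Request:
send_rows --pt "100 -0.02 0 0 0 0.01 0" --pt "100 -0.055 0.01 0 0 0.03 0" --pt "100 -0.095 0.02 -0.002 0 0.05 0" --pt "100 -0.135 0.03 -0.003 0 0.07 0" --pt "100 -0.175 0.04 -0.004 0 0.09 0" --pt "100 -0.215 0.055 -0.005 0 0.11 0" --pt "100 -0.255 0.07 -0.007 0 0.13 0" --pt "100 -0.295 0.09 -0.008 0 0.155 0" --pt "100 -0.335 0.11 -0.009 0 0.18 0" --pt "100 -0.365 0.125 -0.01 0 0.2 0"

```text
clock: 6.9
position: [0.4792, 0.2133, 0.1644]
ee_rot: [-0.491, 0.509, -0.509, 0.491]
ft_force: [1.8, 0.9, 0.1]
grip_width: 0.999
```

Request:
send_rows --pt "100 -0.025 0.003 0 0 0.008 0" --pt "100 -0.04 0.005 -0.001 0 0.016 0" --pt "100 -0.043 0.005 -0.001 0 0.016 0" --pt "100 -0.043 0.005 -0.001 0 0.016 0"

```text
clock: 7.23
position: [0.4805, 0.2549, 0.16]
ee_rot: [-0.488, 0.512, -0.512, 0.487]
ft_force: [0.3, -0.2, -0.8]
grip_width: 0.995
```

```bash
python3 - <<'E'
from h import *
w=wrist('w6');print(w['obs']['position'].round(4),plan([0.4717,0.2538,0.033],down(np.radians(-3.0))))
E
```

```text
[0.4805 0.2549 0.16  ] (array([-0.    ,  0.1273, -0.0095]), array([0.0002, 0.0007, 0.0004]))
```

View pics/w6.png

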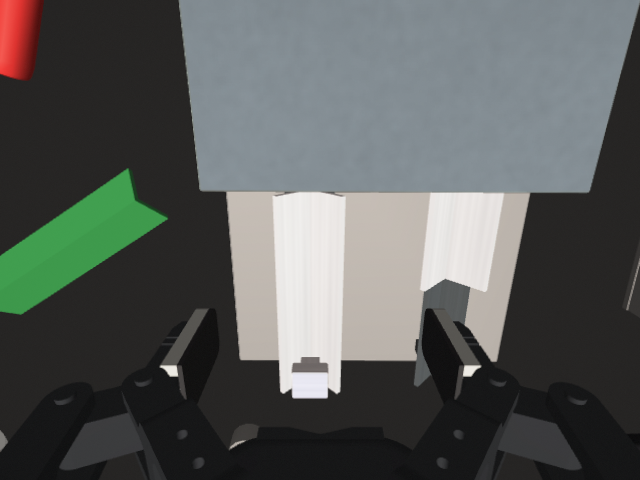

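Request:
send_rows --pt "100 0 0.02 -0.006 0 0 0" --pt "100 0 0.045 -0.0095 0 0 0" --pt "100 0 0.075 -0.0095 0 0 0" --pt "100 0 0.1 -0.0095 0 0 0" --pt "100 0 0.115 -0.0095 0 0 0" --pt "100 0 0.127 -0.0095 0 0 0" --pt "100 0 0.127 -0.0095 0 0 0" --pt "100 0 0.127 -0.0095 0 0 0"

```text
clock: 7.95
position: [0.4725, 0.2533, 0.0338]
ee_rot: [0.486, -0.513, 0.513, -0.486]
ft_force: [-0.1, -0.1, 0.4]
grip_width: 1.002
```

Request:
send_rows --pt "50 0 0 0 0 0 0" --pt "40 0 0 0 0 0 0" --pt "40 0 0 0 0 0 0" --pt "30 0 0 0 0 0 0" --pt "30 0 0 0 0 0 0" --pt "30 0 0 0 0 0 0" --pt "30 0 0 0 0 0 0" --pt "30 0 0 0 0 0 0" --squeeze 90

```text
clock: 8.62
position: [0.4724, 0.2544, 0.0353]
ee_rot: [-0.486, 0.513, -0.513, 0.487]
ft_force: [-7.0, -2.7, 16.8]
grip_width: 0.55
```

```bash
python3 - <<'E'
from h import *
w=wrist('w7');print(toolT(w['obs']).round(4),w['obs']['ft_force'],w['obs']['torque'])
E
```

```text
[[-5.300e-02  4.000e-04  9.986e-01  4.724e-01]
 [-9.986e-01  1.300e-03 -5.300e-02  2.544e-01]
 [-1.300e-03 -1.000e+00  3.000e-04  3.530e-02]
 [ 0.000e+00  0.000e+00  0.000e+00  1.000e+00]] [-6.98482101 -2.72187551 16.7568424 ] [-0.65109955  1.59242317 -0.0866706 ]
```

View pics/w7.png

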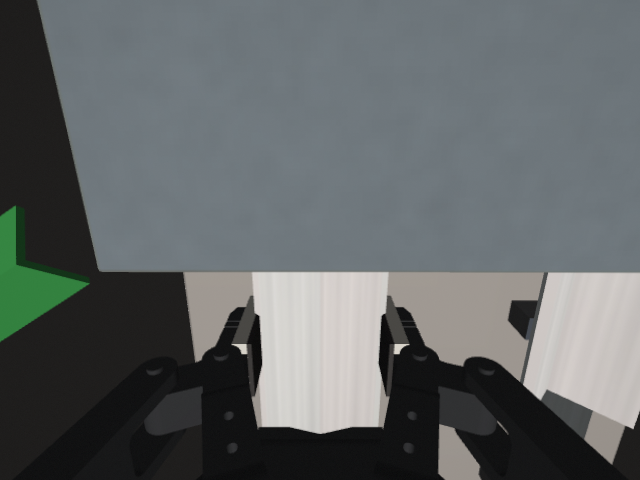

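Request:
send_rows --pt "30 0 -0.003 0 0 0 0" --pt "30 0.002 -0.006 0 0 0 0" --pt "30 0.008 -0.012 0 0 0 0" --pt "30 0.018 -0.022 0 0 0 0" --pt "30 0.03 -0.04 0 0 0 0" --pt "30 0.04 -0.06 0 0 0 0" --pt "30 0.05 -0.085 0 0 0 0" --pt "30 0.05 -0.105 0 0 0 0" --pt "30 0.05 -0.12 0 0 0 0" --pt "30 0.05 -0.12 0 0 0 0"

```text
clock: 9.5
position: [0.4712, 0.2036, 0.1572]
ee_rot: [0.484, -0.513, 0.514, -0.488]
ft_force: [0.4, -0.3, -2.1]
grip_width: 0.542
```

```bash
python3 - <<'E'
from h import *
from workcell import *
o=get_obs();print(o['position'],o['ft_force'].round(2),o['grip_width'],plan([0.5265,-0.0129,0.15],down(np.radians(8.5))))
c=camera('side');crop(c,150,120,450,330,2.6,'pics/s8.png')
E
```

```text
[0.47117922 0.20360857 0.15718553] [ 0.42 -0.31 -2.06] 0.5424485327447442 (array([0.2132, 0.0067, 0.067 ]), array([-0.0048, -0.2028, -0.003 ]))
```

View pics/s8.png

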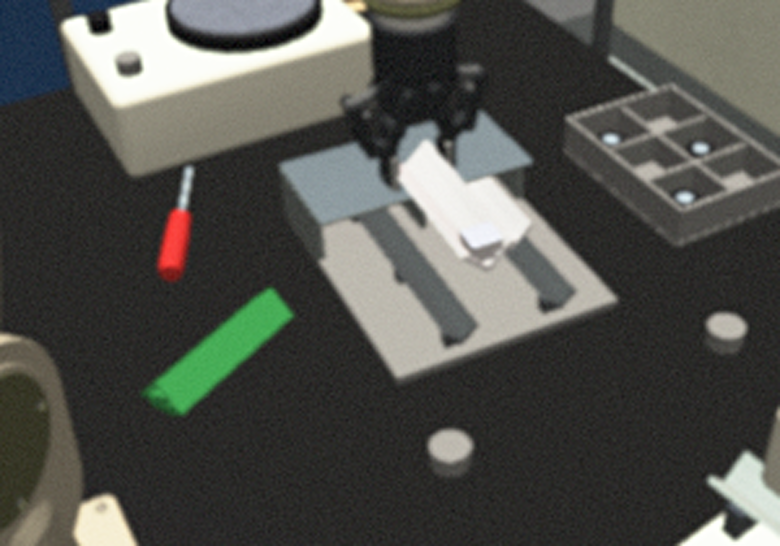

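Request:
send_rows --pt "30 0.01 0 0.003 0 -0.01 0" --pt "30 0.03 0 0.01 0 -0.03 0" --pt "30 0.055 0.001 0.018 0 -0.05 0" --pt "30 0.08 0.002 0.026 0 -0.075 0" --pt "30 0.105 0.003 0.034 -0.001 -0.1 -0.001" --pt "30 0.13 0.004 0.042 -0.002 -0.125 -0.001" --pt "30 0.155 0.005 0.05 -0.003 -0.15 -0.002" --pt "30 0.18 0.006 0.058 -0.004 -0.175 -0.003" --pt "30 0.2 0.006 0.064 -0.005 -0.195 -0.003" --pt "30 0.213 0.006 0.067 -0.005 -0.203 -0.003"

```text
clock: 10.38
position: [0.5244, -0.0154, 0.146]
ee_rot: [0.539, -0.462, 0.461, -0.533]
ft_force: [-0.5, -0.7, -3.2]
grip_width: 0.542
```

Request:
send_rows --pt "30 0 0 0 0 0 0" --pt "30 0 0 0 0 0 0" --pt "30 0 0 0 0 0 0"

```text
clock: 10.63
position: [0.5244, -0.0115, 0.1465]
ee_rot: [0.538, -0.462, 0.46, -0.534]
ft_force: [0.1, 0.4, -2.7]
grip_width: 0.544
```

```bash
python3 - <<'E'
from h import *
from workcell import *
o=get_obs();print(toolT(o).round(4),o['ft_force'].round(2),o['torque'].round(2),o['grip_width'])
c=camera('side');c2=camera('top');pickle.dump((c,c2),open('pics/p9.pkl','wb'))
crop(c,300,160,560,370,3,'pics/s9.png');crop(c2,270,100,530,290,3,'pics/t9.png')
E
```

```text
[[ 0.1498 -0.0064  0.9887  0.5244]
 [-0.9887 -0.003   0.1498 -0.0115]
 [ 0.002  -1.     -0.0068  0.1465]
 [ 0.      0.      0.      1.    ]] [ 0.13  0.37 -2.71] [0.15 0.01 0.03] 0.5442845651650288
```

View pics/s9.png

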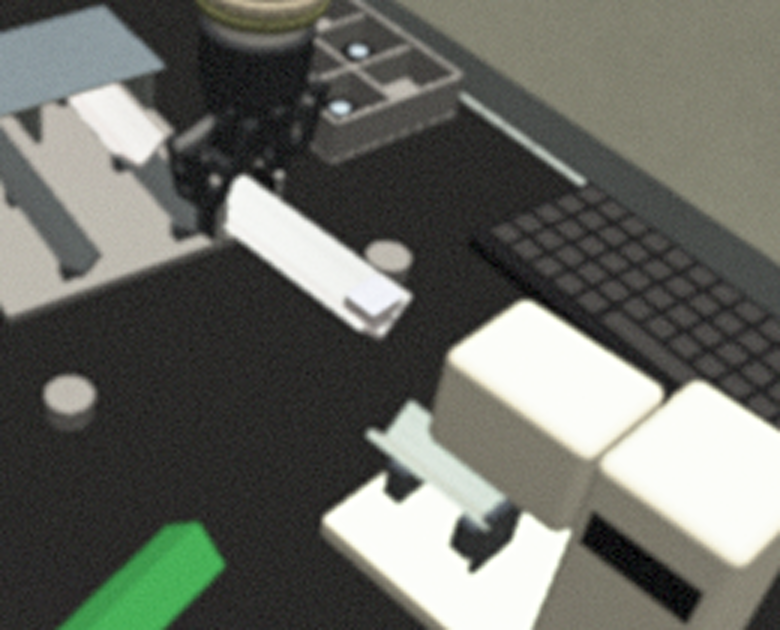

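View pics/t9.png

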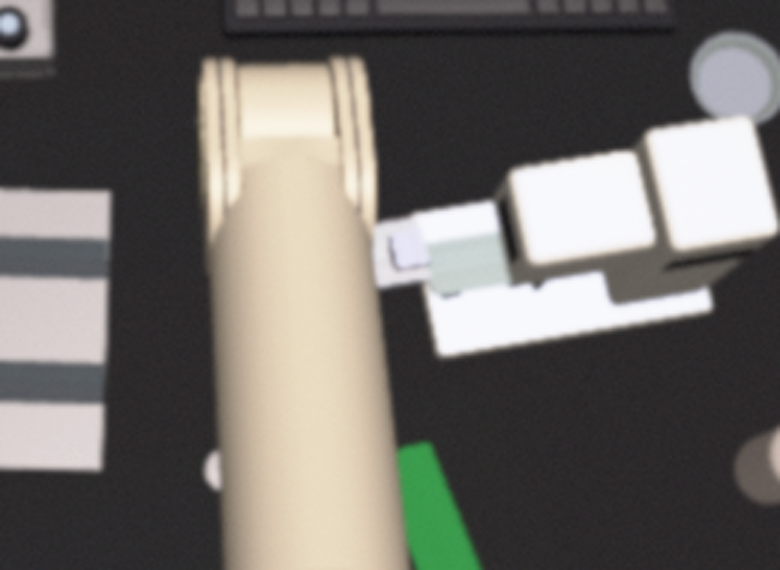

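```bash
cat >> h.py <<'E'
def segpts(c,box,zmin,zmax,thr=150):
    P=cloud(c);x0,y0,x1,y1=box;m=np.zeros(P.shape[:2],bool);m[y0:y1,x0:x1]=1
    with np.errstate(invalid='ignore'): m&=(P[...,2]>zmin)&(P[...,2]<zmax)&(c['pixels'].min(-1)>thr)
    return P[m]
E
python3 - <<'E'
from h import *
c,c2=pickle.load(open('pics/p9.pkl','rb'))
P=cloud(c2)
for u,v in[(404,180),(408,180),(404,186),(408,186),(398,178),(399,190)]: print(u,v,P[v,u].round(4))
P=cloud(c)
for x,y in[(375,298),(362,300),(385,297),(290,225),(310,245),(250,205),(330,265),(345,290)]:
    u,v=300+x//3,160+y//3;print((x,y),P[v,u].round(4))
yy=np.array([-.1485,.9889,0])
tcp=np.array([.5244,-.0115,.1465])
print('expected pad',tcp-yy*.1256+np.array([0,0,.0287]))
Q=segpts(c,(373,216,440,274),.13,.185)
U,S,V=np.linalg.svd(Q-Q.mean(0),full_matrices=False);d=V[0]*np.sign(V[0,1]);print(len(Q),d,np.degrees([np.arctan2(d[1],d[0]),np.arcsin(d[2])]))
E
```

```text
404 180 [ 0.5474 -0.1317  0.1761]
408 180 [ 0.548  -0.1417  0.1732]
404 186 [ 0.5343 -0.1318  0.1702]
408 186 [ 0.5334 -0.141   0.1728]
398 178 [ 0.5572 -0.1202  0.1597]
399 190 [ 0.5273 -0.1209  0.1602]
(375, 298) [ 0.5423 -0.1434  0.1706]
(362, 300) [ 0.5306 -0.1417  0.1723]
(385, 297) [ 0.5475 -0.1463  0.1705]
(290, 225) [ 0.545  -0.0467  0.1607]
(310, 245) [ 0.5481 -0.0675  0.1579]
(250, 205) [ 0.5366 -0.0113  0.1584]
(330, 265) [ 0.5481 -0.0914  0.1566]
(345, 290) [ 0.5471 -0.1104  0.1497]
expected pad [ 0.5430516  -0.13570584  0.1752    ]
1178 [-0.06011505  0.99696163 -0.04953478] [93.45065757 -2.83929549]
```

```bash
python3 - <<'E'
from h import *
c,c2=pickle.load(open('pics/p9.pkl','rb'))
crop(c2,385,160,445,215,12,'pics/t9b.png');crop(c,365,205,445,280,9,'pics/s9b.png')
E
```

```text
(no output)
```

View pics/t9b.png

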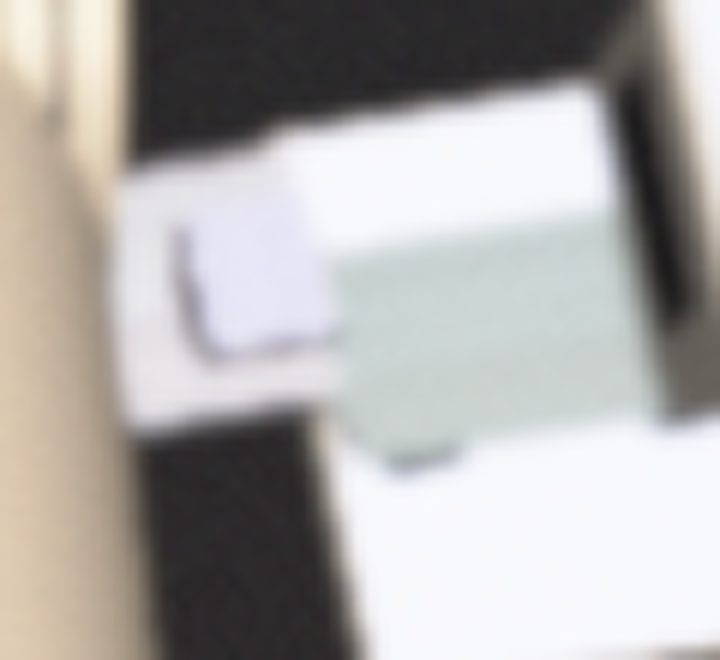

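View pics/s9b.png

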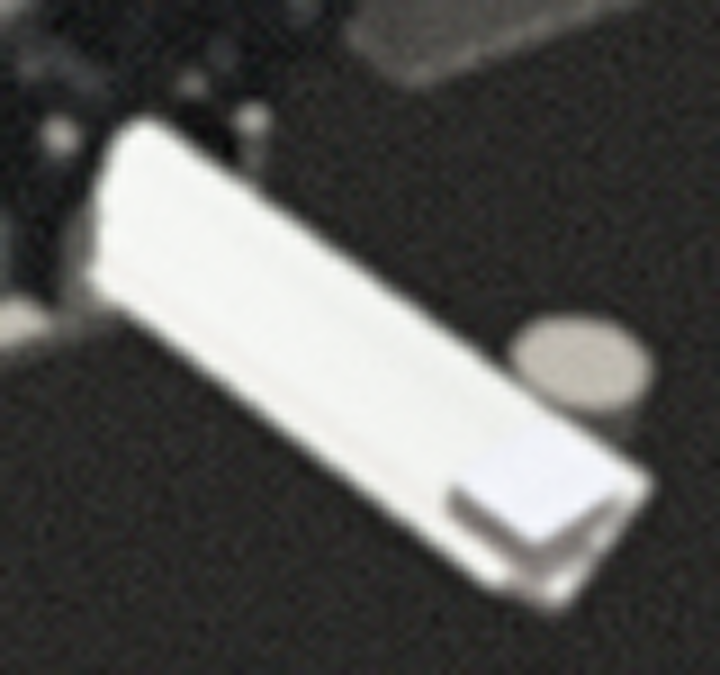

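```bash
cat >> h.py <<'E'
def tri(c1,u1,c2,u2):
    def nrm(c,u): return cv2.undistortPoints(np.array(u,float).reshape(1,1,2),K(c),np.array(c['dist_coeffs'])).reshape(2,1)
    X=cv2.triangulatePoints(np.array(c1['view'])[:3],np.array(c2['view'])[:3],nrm(c1,u1),nrm(c2,u2));return (X[:3]/X[3]).ravel()
E
python3 - <<'E'
from h import *
c,c2=pickle.load(open('pics/p9.pkl','rb'))
us=(365+536/9,205+488/9);ut=(385+262/12,160+273/12)
X=tri(c,us,c2,ut);print(X,proj(c,X)-us,proj(c2,X)-ut)
# model projection, given TCP yaw/pitch
for pitch in(0,.02):
  y=np.array([-.1485,.9889,0]);y=y*np.cos(pitch)+np.array([0,0,1])*np.sin(pitch)
  x=np.array([.9889,.1485,0]);z=np.cross(x,y)
  cor=np.array([.5244,-.0115,.1465-.0053])
  g=lambda a,b,h:cor+x*a+y*(b)+z*h
  pts=[g(0,-.1256,.034)]+[g(a,-.1256+s,.034) for a in(-.015,.015) for s in(-.013,.013)]+[g(a,-.1386,.027) for a in(-.024,.024)]
  print(pitch,'side',((proj(c,pts)-[365,205])*9).round(0).tolist(),'top',((proj(c2,pts)-[385,160])*12).round(0).tolist())
E
```

```text
[ 0.5437942  -0.14007992  0.1663522 ] [[-0.347228    0.08252875]] [[ 0.14067764 -0.26662431]]
0 side [[523.0, 449.0], [522.0, 511.0], [433.0, 447.0], [613.0, 451.0], [524.0, 389.0], [490.0, 552.0], [635.0, 456.0]] top [[249.0, 262.0], [328.0, 324.0], [200.0, 346.0], [297.0, 179.0], [169.0, 201.0], [332.0, 376.0], [282.0, 146.0]]
0.02 side [[524.0, 459.0], [522.0, 522.0], [434.0, 456.0], [614.0, 462.0], [525.0, 398.0], [490.0, 563.0], [635.0, 467.0]] top [[250.0, 265.0], [329.0, 327.0], [201.0, 348.0], [298.0, 182.0], [171.0, 203.0], [332.0, 379.0], [283.0, 149.0]]
```

```bash
python3 - <<'E'
from h import *
c,c2=pickle.load(open('pics/p9.pkl','rb'))
P=cloud(c)
for u,v,n in[(480,285,'head .208'),(545,305,'column .22')]:print(n,np.nanmedian(P[v-3:v+4,u-3:u+4].reshape(-1,3),0).round(4))
P=cloud(c2)
for u,v,n in[(462,170,'head .208'),(505,160,'col .22'),(301,200,'plate')]:print(n,np.nanmedian(P[v-2:v+3,u-2:u+3].reshape(-1,3),0).round(4))
for pitch in(0,.02,.04,.06,.08):
  y=np.array([-.1485,.9889,0]);y=y*np.cos(pitch)+np.array([0,0,1])*np.sin(pitch)
  x=np.array([.9889,.1485,0]);z=np.cross(x,y)
  cor=np.array([.5244,-.0115,.1465-.0053]);g=lambda a,b,h:cor+x*a+y*(b)+z*h
  q=(proj(c,[g(.0245,-.02,.027),g(.0245,-.1386,.027),g(-.0245,-.02,.0265),g(-.0245,-.1386,.0265)])-[365,205])*9
  s=lambda a,b:(b[1]-a[1])/(b[0]-a[0])
  print(pitch,s(q[0],q[1]).round(3),s(q[2],q[3]).round(3),q.round(0).tolist())
# measured edges by threshold, bright mask
g=c['pixels'].min(-1).astype(int)
for col in range(384,436,6):
    colv=g[205:280,col];w=np.where(colv>130)[0];print(col-365,(w.min()*9,w.max()*9) if len(w) else None,end=' ')
# white blob far
E
```

```text
head .208 [ 0.554  -0.2703  0.2065]
column .22 [ 0.6025 -0.3657  0.2191]
head .208 [ 0.5592 -0.2648  0.2076]
col .22 [ 0.5787 -0.3654  0.2202]
plate [0.5446 0.1171 0.0117]
0 0.69 0.73 [[256.0, 193.0], [636.0, 455.0], [108.0, 278.0], [488.0, 555.0]]
0.02 0.714 0.753 [[257.0, 195.0], [636.0, 466.0], [110.0, 281.0], [488.0, 565.0]]
0.04 0.738 0.777 [[259.0, 198.0], [636.0, 476.0], [111.0, 283.0], [487.0, 576.0]]
0.06 0.762 0.801 [[260.0, 200.0], [635.0, 486.0], [113.0, 286.0], [487.0, 586.0]]
0.08 0.786 0.825 [[262.0, 203.0], [634.0, 496.0], [114.0, 288.0], [486.0, 595.0]]
19 (np.int64(135), np.int64(342)) 25 (np.int64(171), np.int64(378)) 31 (np.int64(216), np.int64(423)) 37 (np.int64(252), np.int64(459)) 43 (np.int64(288), np.int64(504)) 49 (np.int64(333), np.int64(549)) 55 (np.int64(369), np.int64(576)) 61 (np.int64(324), np.int64(594)) 67 (np.int64(324), np.int64(540))
```

```bash
python3 - <<'E'
from h import *
Rm=down(np.radians(8.5))@R.from_rotvec([0,0,-.027]).as_matrix()
print(plan([0.5265,-0.0129,0.0715],Rm))
E
```

```text
(array([0.0019, 0.0754, 0.0019]), array([ 0.006 ,  0.0032, -0.0249]))
```

Request:
send_rows --pt "30 0.001 0.008 0.001 0.001 0.001 -0.005" --pt "30 0.002 0.02 0.002 0.003 0.002 -0.012" --pt "30 0.002 0.035 0.002 0.004 0.003 -0.018" --pt "30 0.002 0.05 0.002 0.006 0.003 -0.025" --pt "30 0.002 0.062 0.002 0.006 0.003 -0.025" --pt "30 0.002 0.072 0.002 0.006 0.003 -0.025" --pt "30 0.002 0.0755 0.002 0.006 0.003 -0.025" --pt "30 0.002 0.0755 0.002 0.006 0.003 -0.025" --pt "30 0.002 0.0755 0.002 0.006 0.003 -0.025" --squeeze 110

```text
clock: 11.48
position: [0.5273, -0.014, 0.0721]
ee_rot: [0.541, -0.454, 0.469, -0.529]
ft_force: [1.3, 0.0, -2.9]
grip_width: 0.536
```

```bash
python3 - <<'E'
from h import *
from workcell import *
o=get_obs();print(toolT(o).round(4),o['ft_force'].round(2),o['torque'].round(2),o['grip_width'])
n=np.array([.5621,-.2509]);d=o['position'][:2]-n;print('nest x,y',d@[.9889,.1485],d@[-.1485,.9889])
c=camera('side');c2=camera('top');pickle.dump((c,c2),open('pics/p10.pkl','wb'))
crop(c,370,200,520,370,4.4,'pics/s10.png');crop(c2,385,140,505,225,6.5,'pics/t10.png')
E
```

```text
[[ 0.1466  0.0051  0.9892  0.5273]
 [-0.9888 -0.0271  0.1467 -0.014 ]
 [ 0.0275 -0.9996  0.0011  0.0721]
 [ 0.      0.      0.      1.    ]] [ 1.33  0.01 -2.88] [ 0.2   0.02 -0.  ] 0.5355714907521342
nest x,y 0.0007484449524523609 0.23941100823215325
```

View pics/s10.png

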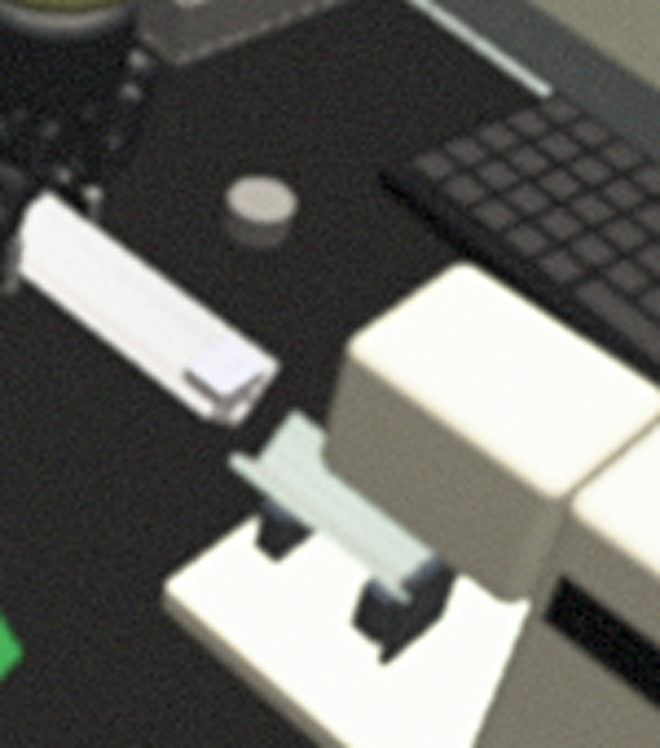

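View pics/t10.png

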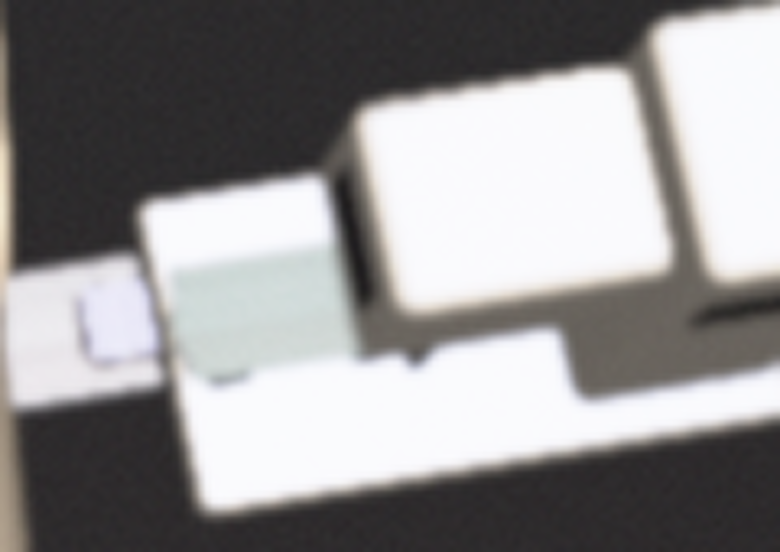

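```bash
python3 - <<'E'
from h import *
c,c2=pickle.load(open('pics/p10.pkl','rb'))
P=cloud(c);Q=P[281:286,418:424].reshape(-1,3);print(np.nanmedian(Q,0))
P=cloud(c2);Q=P[188:193,399:405].reshape(-1,3);print(np.nanmedian(Q,0), 'expect pad nest y',.2394-.1256)
for c,(u,v) in((c2,(385+121/6.5,140+321/6.5)),):
    X=ray(c,[(u,v)],.1)[0];d=X[:2]-[.5621,-.2509];print('top px pad in nest',d@[.9889,.1485],d@[-.1485,.9889])
# bed in top image relative at z=.0755
e=ray(c2,[(385+172/6.5,140+270/6.5),(385+330/6.5,140+247/6.5),(385+350/6.5,140+353/6.5),(385+215/6.5,140+375/6.5)],.0755)
for X in e: d=X[:2]-[.5621,-.2509];print('bed',d@[.9889,.1485],d@[-.1485,.9889])
E
```

```text
[ 0.54383379 -0.14243707  0.09922569]
[ 0.54188708 -0.13584489  0.10233066] expect pad nest y 0.11380000000000001
top px pad in nest -0.0017247313022098476 0.11075053910244347
bed 0.020637206134953352 0.08195879714153455
bed 0.019137043078536493 0.018303468186568028
bed -0.02420526821879057 0.019707251772716483
bed -0.023733498065995156 0.07402753580260857
```

Request:
send_rows --pt "30 0.006 0 0 0 0 0" --pt "30 0.017 0.0005 0 0 0 0" --pt "30 0.03 0.0008 0 0 0 0" --pt "30 0.043 0.0012 0 0 0 0" --pt "30 0.056 0.0015 0 0 0 0" --pt "30 0.069 0.0019 0 0 0 0" --pt "30 0.08 0.0022 0 0 0 0" --pt "30 0.09 0.0025 0 0 0 0" --pt "30 0.095 0.0026 0 0 0 0" --pt "30 0.095 0.0026 0 0 0 0"

```text
clock: 12.42
position: [0.541, -0.1098, 0.072]
ee_rot: [0.541, -0.455, 0.47, -0.529]
ft_force: [-0.1, 0.1, -3.2]
grip_width: 0.543
```

```bash
python3 - <<'E'
from h import *
from workcell import *
o=get_obs();print(toolT(o).round(4),o['ft_force'].round(2),o['torque'].round(2),o['grip_width'])
n=np.array([.5621,-.2509]);d=o['position'][:2]-n;print('nest x,y',d@[.9889,.1485],d@[-.1485,.9889])
c=camera('side');pickle.dump(c,open('pics/p11.pkl','wb'))
crop(c,370,220,530,360,4.6,'pics/s11.png')
E
```

```text
[[ 1.446e-01  4.900e-03  9.895e-01  5.410e-01]
 [-9.891e-01 -2.760e-02  1.447e-01 -1.098e-01]
 [ 2.800e-02 -9.996e-01  8.000e-04  7.200e-02]
 [ 0.000e+00  0.000e+00  0.000e+00  1.000e+00]] [-0.11  0.08 -3.22] [0.26 0.02 0.04] 0.5426477991939994
nest x,y 6.510441186952098e-05 0.1427021200719415
```

View pics/s11.png

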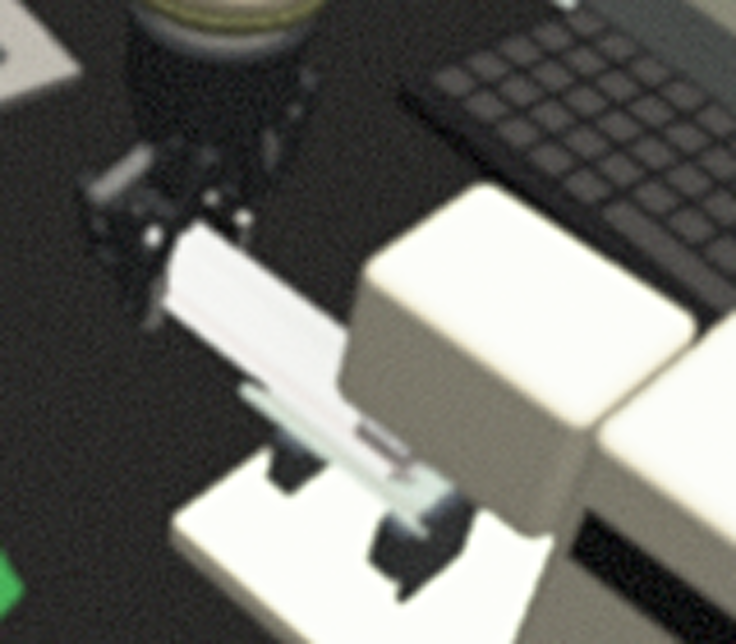

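Request:
send_rows --pt "30 0.003 0 0 0 0 0" --pt "30 0.007 0.001 0 0 0 0" --pt "30 0.01 0.003 0 0 0 0" --pt "30 0.01 0.005 0 0 0 0" --pt "30 0.01 0.007 0 0 0 0" --pt "30 0.01 0.009 0 0 0 0" --pt "30 0.01 0.0095 0 0 0 0" --pt "30 0.01 0.0095 0 0 0 0"

```text
clock: 13.13
position: [0.5424, -0.118, 0.0624]
ee_rot: [0.542, -0.454, 0.469, -0.529]
ft_force: [-0.2, -0.1, -2.2]
grip_width: 0.539
```

Request:
send_rows --pt "30 0 0.0007 0 0 0 0" --pt "30 0 0.0014 0 0 0 0" --pt "30 0 0.002 0 0 0 0" --pt "30 0 0.002 0 0 0 0"

```text
clock: 13.47
position: [0.5425, -0.1182, 0.0606]
ee_rot: [0.541, -0.454, 0.469, -0.529]
ft_force: [0.2, -0.4, -2.1]
grip_width: 0.541
```

```bash
python3 - <<'E'
from h import *
from workcell import *
o=get_obs();print(toolT(o).round(4),o['ft_force'].round(2),o['torque'].round(2),o['grip_width'])
n=np.array([.5621,-.2509]);d=o['position'][:2]-n;print('nest x,y',d@[.9889,.1485],d@[-.1485,.9889])
c=camera('side');pickle.dump(c,open('pics/p12.pkl','wb'))
crop(c,370,220,530,360,4.6,'pics/s12.png')
E
```

```text
[[ 1.465e-01  4.900e-03  9.892e-01  5.425e-01]
 [-9.888e-01 -2.690e-02  1.466e-01 -1.182e-01]
 [ 2.740e-02 -9.996e-01  9.000e-04  6.060e-02]
 [ 0.000e+00  0.000e+00  0.000e+00  1.000e+00]] [ 0.21 -0.35 -2.09] [ 0.26  0.05 -0.02] 0.5407325104528535
nest x,y 0.0003635581995613188 0.13410456540736188
```

View pics/s12.png

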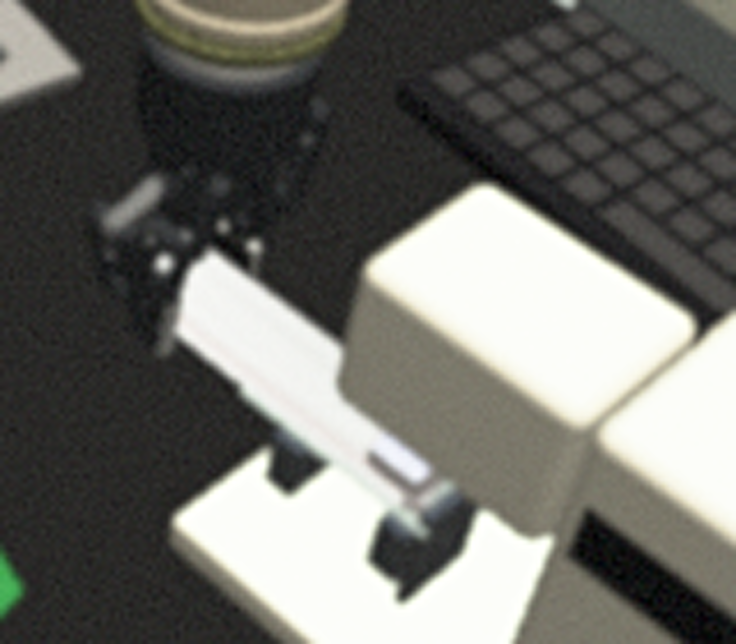

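Request:
send_rows --pt "30 0 0.001 0 0 0 0" --pt "30 0 0.002 0 0 0 0" --pt "30 0 0.002 0 0 0 0" --pt "30 0 0.002 0 0 0 0"

```text
clock: 13.85
position: [0.5426, -0.1181, 0.0588]
ee_rot: [0.541, -0.454, 0.469, -0.529]
ft_force: [-2.1, 3.1, 2.5]
grip_width: 0.536
```

Request:
send_rows --pt "30 0.001 0.0 0 0 0 0" --pt "30 0.002 0.0 0 0 0 0" --pt "30 0.003 0.0 0 0 0 0" --pt "30 0.004 0.0 0 0 0 0" --pt "30 0.004 0.0 0 0 0 0"

```text
clock: 14.27
position: [0.5432, -0.1223, 0.0589]
ee_rot: [0.541, -0.454, 0.469, -0.529]
ft_force: [-2.3, 3.1, 3.5]
grip_width: 0.534
```

Request:
send_rows --pt "30 0.001 0.0 0 0 0 0" --pt "30 0.002 0.0 0 0 0 0" --pt "30 0.002 0.0 0 0 0 0"

```text
clock: 14.52
position: [0.5435, -0.1242, 0.059]
ee_rot: [0.541, -0.454, 0.469, -0.529]
ft_force: [-2.2, 3.2, 3.8]
grip_width: 0.536
```

Request:
send_rows --pt "30 0.001 0.0 0 0 0 0" --pt "30 0.002 0.0 0 0 0 0" --pt "30 0.002 0.0 0 0 0 0"

```text
clock: 14.77
position: [0.5438, -0.1262, 0.059]
ee_rot: [0.541, -0.454, 0.469, -0.529]
ft_force: [-3.6, 4.5, 4.8]
grip_width: 0.531
```

```bash
python3 - <<'E'
from h import *
from workcell import *
o=get_obs();print(o['ft_force'].round(2),o['torque'].round(2))
n=np.array([.5621,-.2509]);d=o['position'][:2]-n;print('nest x,y',d@[.9889,.1485],d@[-.1485,.9889])
c=camera('side');pickle.dump(c,open('pics/p13.pkl','wb'))
crop(c,420,280,490,350,9,'pics/s13.png')
E
```

```text
[-3.59  4.5   4.83] [ 0.85  0.67 -0.06]
nest x,y 0.00039657787392901114 0.1260582949885141
```

View pics/s13.png

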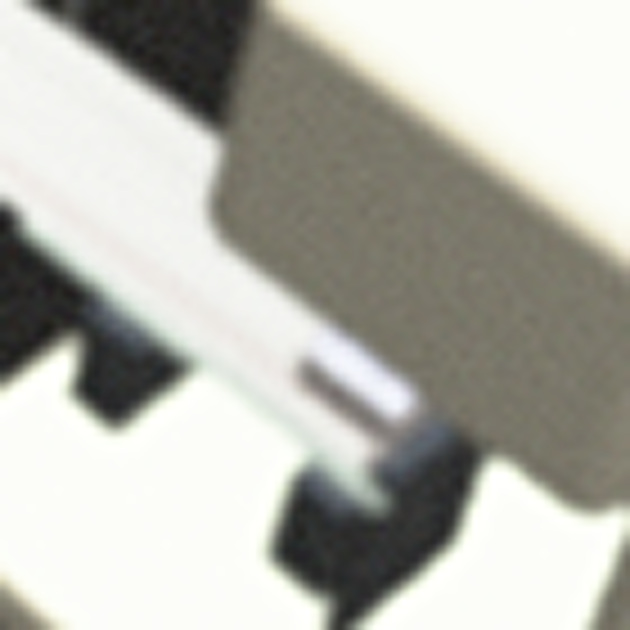

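Request:
send_rows --pt "30 0.0008 0.0 0 0 0 0" --pt "30 0.0015 0.0 0 0 0 0" --pt "30 0.0015 0.0 0 0 0 0"

```text
clock: 15.07
position: [0.5438, -0.1266, 0.059]
ee_rot: [0.541, -0.455, 0.469, -0.53]
ft_force: [-3.4, 8.6, 6.1]
grip_width: 0.537
```

Request:
send_rows --pt "30 -0.0008 -0.0005 0 0 0 0" --pt "60 -0.0008 -0.0005 0 0 0 0" --pt "75 -0.0008 -0.0005 0 0 0 0" --pt "100 -0.0008 -0.0005 0 0 0 0" --pt "100 -0.0008 -0.0005 0 0 0 0" --pt "100 -0.0008 -0.0005 0 0 0 0" --pt "100 -0.0008 -0.0005 0 0 0 0" --squeeze 40

```text
clock: 15.65
position: [0.5438, -0.1271, 0.0594]
ee_rot: [0.541, -0.454, 0.47, -0.529]
ft_force: [0.1, 0.1, 0.4]
grip_width: 0.999
```

```bash
python3 - <<'E'
from h import *
from workcell import *
o=get_obs();print(o['position'],o['ft_force'].round(2),o['grip_width'])
c=camera('side');pickle.dump(c,open('pics/p14.pkl','wb'))
crop(c,380,230,500,350,5,'pics/s14.png')
E
```

```text
[ 0.54380397 -0.12713249  0.05938547] [0.07 0.11 0.35] 0.998527312797987
```

View pics/s14.png

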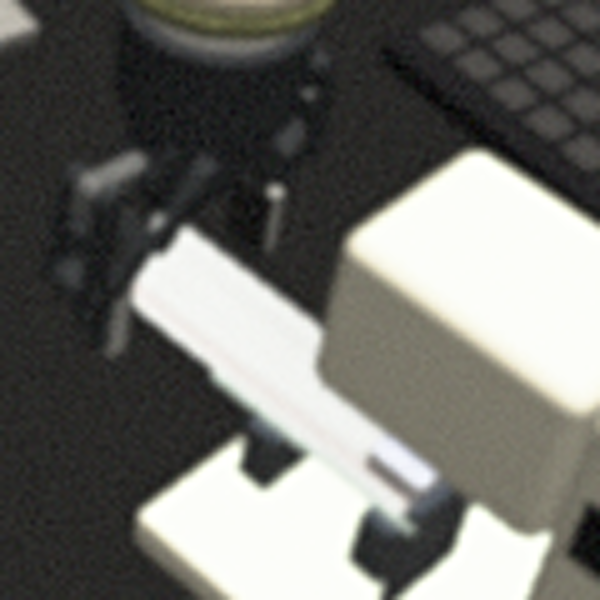

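Request:
send_rows --pt "100 0 -0.01 0 0 0 0" --pt "100 0 -0.03 0 0 0 0" --pt "100 0 -0.06 0 0 0 0" --pt "100 -0.02 -0.09 0 0 0 0" --pt "100 -0.03 -0.12 0 0 0 0" --pt "100 -0.04 -0.14 0 0 0 0.01" --pt "100 -0.05 -0.15 0 0 0 0.027" --pt "100 -0.05 -0.15 0 0 0 0.027" --pt "100 -0.05 -0.15 0 0 0 0.027" --pt "100 -0.05 -0.15 0 0 0 0.027"

```text
clock: 16.53
position: [0.535, -0.0742, 0.2065]
ee_rot: [0.536, -0.462, 0.462, -0.535]
ft_force: [-0.3, -0.6, -0.1]
grip_width: 1.003
```

```bash
python3 - <<'E'
from h import *
from workcell import *
w=wrist('w15');print(w['obs']['position'].round(4))
c=camera('side');c2=camera('top');pickle.dump((c,c2),open('pics/p15.pkl','wb'));crop(c,390,220,520,350,5,'pics/s15.png');cv2.imwrite('pics/t15.png',c2['pixels'][:,:,::-1])
E
```

```text
[ 0.535  -0.0742  0.2065]
```

View pics/w15.png

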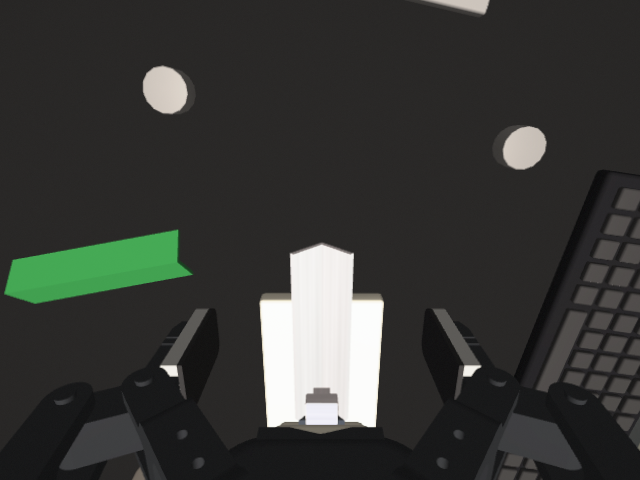

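View pics/s15.png

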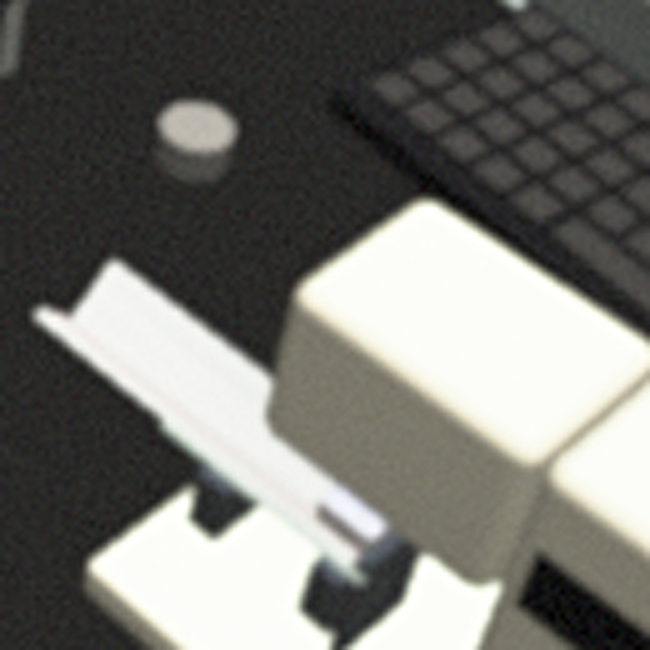

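View pics/t15.png

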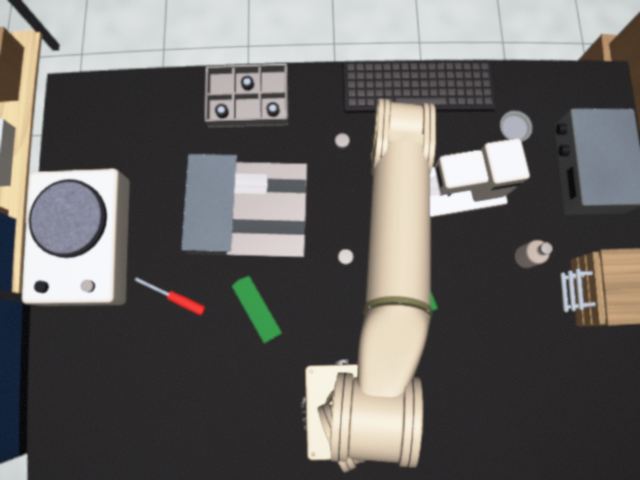

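```bash
python3 - <<'E'
from h import *
w=pickle.load(open('pics/w15.pkl','rb'));T=w['Twc']
crop(w,250,230,400,440,3.5,'pics/w15c.png')
n=np.array([.5621,-.2509]);N=lambda X:np.round([(X[:2]-n)@[.9889,.1485],(X[:2]-n)@[-.1485,.9889]],4)
P=cloud(w,T);Q=np.nanmedian(P[405:421,310:335].reshape(-1,3),0);print('pad depth',Q,N(Q))
for uv,z,l in[((322,413),.089,'pad'),((290.5,253),.0825,'tailL'),((353.5,253),.0825,'tailR'),((321.5,244),.0555,'tail corner')]:
    X=ray(w,[uv],z,T)[0];print(l,N(X))
c,c2=pickle.load(open('pics/p15.pkl','rb'))
E
```

```text
pad depth [ 0.56187909 -0.24867884  0.08782664] [0.0001 0.0022]
pad [0.0001 0.0028]
tailL [-0.0248  0.1579]
tailR [0.0253 0.1578]
tail corner [-1.000e-04  1.554e-01]
```

View pics/w15c.png

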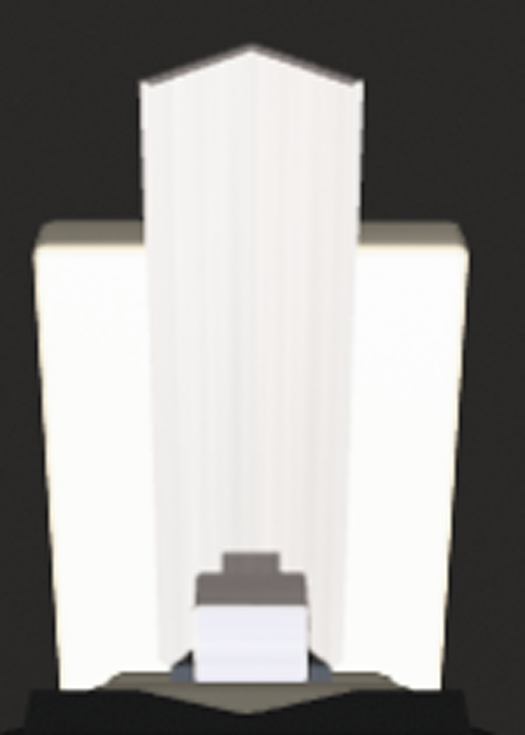

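```bash
python3 - <<'E'
from workcell import *
o=get_obs();print(o['clock'],o['ft_force'].round(2));print(hand_in())
E
```

```text
16.6833 [-0.08 -0.56  0.28]
the job is handed in; nothing more can be done
None
```

I drew the section with the block about 100 mm out along its trough, let it go there and backed off. I then took it again about 31 mm from its plain end, slid it lengthwise under the tester's head, lowered it into the V bed and pushed it to the end stop. After letting go I raised the hand clear and handed in at 16.7 s of the allowed 54 s.

**Section in the tester:** The last wrist picture put the block's top about 0.1 mm off across, 2 to 3 mm outward of nest along the bed, and at 88 mm height (nominal 89). The plain end came out at 155 to 158 mm, against 157 expected. The axis showed no measurable skew to the bed. At the push the force along the bed rose to 8.6 N and the tool stopped moving.

**Plain section and robot:** The last top view shows the plain section in its place by eye; I did not re-measure it. The gripper was clear of everything, with wrist force about zero.

**Checks that disagreed:**
- While the section was held, triangulating the two fixed cameras put the block about 9 mm below where the tool pose implied. Depth and edge slopes gave only about 3 mm, a pitch of about 1.5°. I tilted the tool for the smaller value, and the section seated.
- The top camera places the bed about 2 mm to one side of where the wrist camera does, which is within the stated calibration.

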